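# Hold the dusting stencil over the tart

### The arm

A 7-joint arm with a two-finger parallel gripper is mounted at the origin on a cart in front of the work surface, level with it; the furniture and walls round the work are solid. World frame = base frame: x ahead of the robot, y to its left, z up, the work surface at z = 0. Lengths are in m, angles in rad, forces in N, time in s.
With the tool pointing down it reaches from about 0.35 to 0.9 m from the base axis. Payload 19.9 kg.
Tool frame: the origin (TCP) lies between the finger pads; the fingertips stand 19 mm ahead of it and the grasp point (between the pads) is the TCP; z points along the fingers, y is the line along which they close (so a half turn about z gives the same grasp; the last joint's range is limited). The gripper opens to 94 mm and grips with 3 to 60 N. Pads are 16 mm wide; open, the fingers measure 119 mm over their backs; the gripper's body (75 mm by 177 mm) begins 78 mm behind the grasp point.
Start: joints at [-1.24, 0.417, -0.01, 1.614, 0.005, 1.111, -0.053], TCP at [0.227, 0.582, 0.224] pointing down, gripper open.
Joint ranges: [-2.81, 2.81], [-0.39, 2.02], [-1.27, 1.25], [0.06, 2.57], [-1.19, 4.33], [0.19, 2], [-2.82, 2.82]. Speed limits (rad/s): [1.89, 1.89, 2.39, 2.39, 3.01, 3.01, 3.01].

### API

Orientations are given as a 3x3 rotation matrix whose columns are the frame's x, y, z axes.
In Python, from rig import robot gives the robot as it stands. Calls block until the motion is done:
- robot.move_ptp(position, orientation): joint-space move of the TCP to a pose.
- robot.move_linear(position, velocity=0.15, frame=None, threshold=None): straight line of the TCP; frame=None keeps the orientation; velocity is the mean speed in m/s. With threshold (N) it stops when the force on the tool has changed by that much, and returns True; else False.
- robot.goto_joints(angles): joint-space move.
- robot.gripper_to(opening): finger opening in m; the grip force is fixed at half the most; returns when the fingers have stopped.
- robot.pause(seconds).
- robot.ik(position, orientation): joint angles nearest the present ones, or None.
- robot.get_state(): the state.
- robot.grab_frame(name): name is "scene" or "top" or "wrist"; returns the picture (420x560x3 uint8, red, green, blue); there is no depth.
- robot.camera_info(name): a dict with "fx", "fy", "cx", "cy" (pixels), "dist" ([k1, k2, p1, p2, k3] as OpenCV has them; the pictures are not rectified), "rvec" (rotation vector, rad) and "tvec" (3), from world to camera coordinates, as OpenCV has them. Camera axes: x right, y down, z forward; pixel columns grow to the right and rows downward; lengths in m; the calibration is good to about 2 mm. A picture is of the moment at which its call begins: read the wrist's pose just before it. camera_info takes no time and is no camera call; for the wrist camera it gives the pose at the moment of the call.
A pose or a line that the arm cannot do raises robot.PlanningError and nothing moves.
- robot.sign_off(): hands the job in; it is judged then, once.
The state is a dict: "time": time; "qpos": joint angles; "joint_vel": joint speeds; "effort": joint torques, N m; "ee_pos": TCP position; "tool_rot": TCP orientation; "force": force on the tool from outside, world axes, zero at the start; "moment": the same for the moment, N m; "opening": finger opening in m; "grasp_force": force on a finger pad.
Only numpy, scipy, OpenCV 4.12 (cv2) and the standard library are available. Lean on these libraries where they do the work, as an engineer would, in place of code of your own. Each camera call takes 0.05 s, during which the arm holds its last target. There are 200 camera calls.

### The job

The long rectangular tart on the cooling rack is about to be dusted with sugar through a stencil: take the long rectangular stencil out of the tub, carry it over the top of the white carton without bumping it, and hold it level about a centimetre above the rim of the long tart, centred on it and square with its long sides (grip at either end), without ever touching the tart. Finish with the stencil still held there in the gripper, hovering quite still, for a colleague to dust through; leave the other stencils in the tub, and the round tart and the order pad where they are.

Things in the scene. Friction and masses are not known exactly. Their poses are not given: they have to be found in the camera images.
- stencil_long: Long rectangular steel stencil with two rows of five round holes: flat plate 152 mm (its x) by 66 mm (its y), 3.6 mm thick, about 90 g. Origin: centre of the plate's underside, z up. An upright handle stands near its +x end, at x = +64.5 mm on the centre line. It starts flat in the tub, in any of the three places there.
- long_grip (a point): Middle of the long stencil's black grip, at (64.5, 0, 75) mm in the stencil's frame, same axes. The grip is an upright flat bar 19 mm (stencil's x) by 12 mm (stencil's y: pinch it this way), from 54 to 96 mm above the plate's underside, so it stands wholly above the tub's rim; a strip 16 x 4 mm joins it to the plate.
- stencil_square: Nearly square steel stencil 72 x 66 mm with nine holes, same handle at x = +24.5 mm from its centre; stays in the tub. Origin: centre of its underside.
- stencil_round: Round steel stencil, 70 mm across, with a sunburst of slots, same handle at x = +22.5 mm from its centre; stays in the tub. Origin: centre of its underside.
- tub: Open grey plastic tub, fixed, 188 mm (its x) by 262 mm (its y), 52 mm high, floor 4 mm. Origin: centre of its underside. Three stencils lie side by side along its y, 76 mm apart, their own x axes roughly along its +x, handles at the ends away from the robot; a marker pen lies along its -y wall. Right of it (y below -0.55) stands a tall can opener, 420 mm: swing in from the carton's side.
- tart_long: the long rectangular tart in a fluted steel tin: 140 mm (its x) by 60 mm (its y), 30 mm high over its crust rim; the chocolate filling (126 x 46 mm) lies 3 mm below the rim. Origin: centre of the underside, z up. Loose; it stands on the cooling rack.
- tart_round: a round tart in a fluted tin, 104 mm across, 30 mm high, on the same rack, to be left alone. Origin: centre of its underside.
- cooling_rack: fixed steel wire cooling rack 220 mm (its x) by 350 mm (its y); the top, on which the tarts stand, is 25 mm above the work surface. Origin: centre of its underside. Farther back, beyond x = 0.63 m, an overhead shelf runs across at 0.64 m above the work surface: keep the wrist and elbow clear of it.
- liner_box: closed white carton of basket liners, fixed, 336 mm (its x) by 346 mm (its y), 95 mm high, between the tub and the rack, to be carried over and not bumped. Origin: centre of its underside. An order pad lies on it (top at 109 mm).
- order_pad: a blue order pad, 150 x 104 x 14 mm, lying loose on the carton. Origin: centre of its underside.

How it is judged:
By the outcome, as a careful person would: the job done as asked, in the order asked, and still so for the second after the job is handed in, while the arm keeps its last pose, push and grip.
It also fails if it takes over 42 s, if anything falls off the work surface, if the arm or the gripper's body presses on something with over 40 N, if the wrist force passes 120 N, or if a joint passes its speed limit or range.

## Working session

There is one attempt and no reset: what is moved stays moved. The work goes in short steps, each a Python script; the robot and the scene stay as the last script left them, time stands still between calls to the robot, and variables do not carry over. Pictures are saved under pics/ and viewed, at most 10 in all, crops included, and the job is handed in when it is done.

```bash
ls; mkdir -p pics
python3 - <<'E'
from rig import robot
import cv2
for n in ["scene","top"]:
    im=robot.grab_frame(n); cv2.imwrite(f"pics/{n}0.png",im[:,:,::-1])
    print(robot.camera_info(n))
s=robot.get_state();print(s["time"],s["ee_pos"],s["tool_rot"])
E
```

```text
pics
{'fx': 378.8962297371616, 'fy': 378.8962297371616, 'cx': 280.00662026784534, 'cy': 215.18656502087126, 'dist': array([0.02738264, 0.        , 0.        , 0.        , 0.        ]), 'rvec': array([ 1.93552512, -0.53328752,  0.31331978]), 'tvec': array([-0.36484526,  0.21459136,  1.12190558])}
{'fx': 443.70164233681254, 'fy': 443.70164233681254, 'cx': 281.7772826484569, 'cy': 204.10877977099057, 'dist': array([0.03761101, 0.        , 0.        , 0.        , 0.        ]), 'rvec': array([ 2.1015169 , -2.11960975,  0.19748779]), 'tvec': array([0.06702307, 0.46986473, 1.57274933])}
0.1 [0.22696881 0.58198594 0.2239021 ] [[-9.31668752e-01  3.63308739e-01 -3.10417697e-04]
 [ 3.63308861e-01  9.31668171e-01 -1.04426056e-03]
 [-9.01827008e-05 -1.08568243e-03 -9.99999407e-01]]
```

View pics/scene0.png

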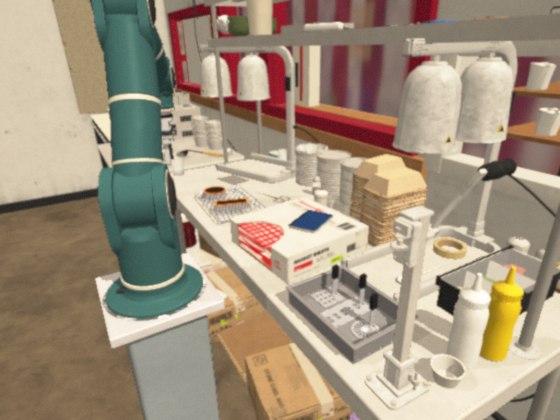

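View pics/top0.png

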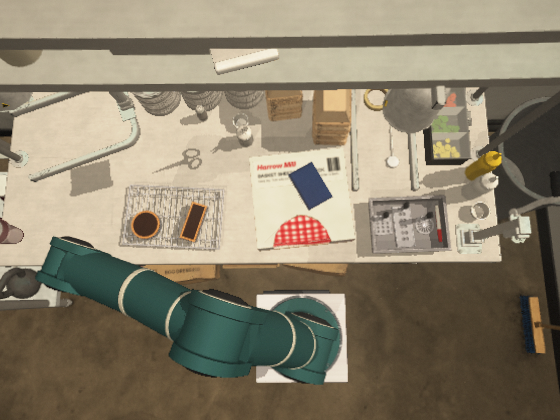

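Scene shows the tub at the right (≈345,305), with the can opener beside it. In the top view, the tub is at (408,224), the long tart at (194,222) and the carton at (302,200). I'll zoom in on the tub and measure the tart.

```bash
cat > h.py <<'E'
import numpy as np, cv2
def ray(ci,uv,z):
    K=np.array([[ci["fx"],0,ci["cx"]],[0,ci["fy"],ci["cy"]],[0,0,1]])
    p=cv2.undistortPoints(np.array(uv,float).reshape(-1,1,2),K,ci["dist"]).reshape(-1,2)
    R=cv2.Rodrigues(ci["rvec"])[0]; C=-R.T@ci["tvec"]
    d=np.c_[p,np.ones(len(p))]@R
    return C+d*((z-C[2])/d[:,2])[:,None]
def proj(ci,X):
    K=np.array([[ci["fx"],0,ci["cx"]],[0,ci["fy"],ci["cy"]],[0,0,1]])
    return cv2.projectPoints(np.array(X,float).reshape(-1,1,3),ci["rvec"],ci["tvec"],K,ci["dist"])[0].reshape(-1,2)
E
python3 - <<'E'
from rig import robot
import cv2,numpy as np
from h import *
t=cv2.imread("pics/top0.png"); s=cv2.imread("pics/scene0.png")
a=cv2.resize(t[180:270,360:460],(500,450),interpolation=cv2.INTER_CUBIC)
b=cv2.resize(t[180:250,170:230],(300,350),interpolation=cv2.INTER_CUBIC)
im=np.zeros((450,800,3),np.uint8); im[:,:500]=a; im[:350,500:]=b
cv2.imwrite("pics/crop1.png",im)
cv2.imwrite("pics/crop2.png",cv2.resize(s[250:360,280:420],(700,550),interpolation=cv2.INTER_CUBIC))
ci=robot.camera_info("top")
hsv=cv2.cvtColor(t,cv2.COLOR_BGR2HSV)
m=((hsv[...,0]<22)&(hsv[...,1]>120)).astype(np.uint8); m[:, :175]=0;m[:,225:]=0;m[:190]=0;m[250:]=0
m=cv2.morphologyEx(m,cv2.MORPH_OPEN,np.ones((2,2)))
c=max(cv2.findContours(m,0,2)[0],key=cv2.contourArea)
P=ray(ci,c.reshape(-1,2),0.055)
r=cv2.minAreaRect((P[:,:2]*1000).astype(np.float32));print("tart",r,cv2.boundingRect(c))
print("tub",ray(ci,[[370,198],[445,195],[447,248],[372,252]],0.052))
print("carton",ray(ci,[[250,153],[342,148],[354,240],[257,249]],0.095))
E
```

```text
tart ((405.4542236328125, 380.3454895019531), (58.95400619506836, 137.25628662109375), 72.47004699707031) (181, 203, 27, 40)
tub [[ 0.48896784 -0.25800362  0.052     ]
 [ 0.49724609 -0.52807968  0.052     ]
 [ 0.30549951 -0.5196173   0.052     ]
 [ 0.29302738 -0.25582433  0.052     ]]
carton [[ 0.65113827  0.17634196  0.095     ]
 [ 0.66605063 -0.15731229  0.095     ]
 [ 0.33112364 -0.18754649  0.095     ]
 [ 0.3026393   0.14958855  0.095     ]]
```

View pics/crop1.png

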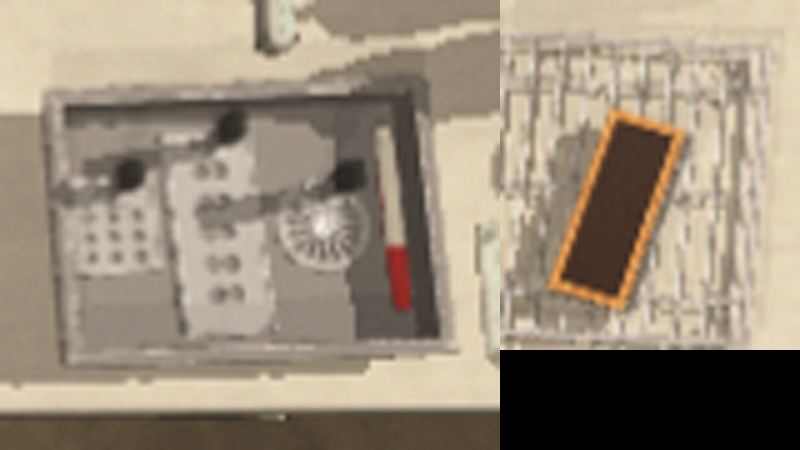

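View pics/crop2.png

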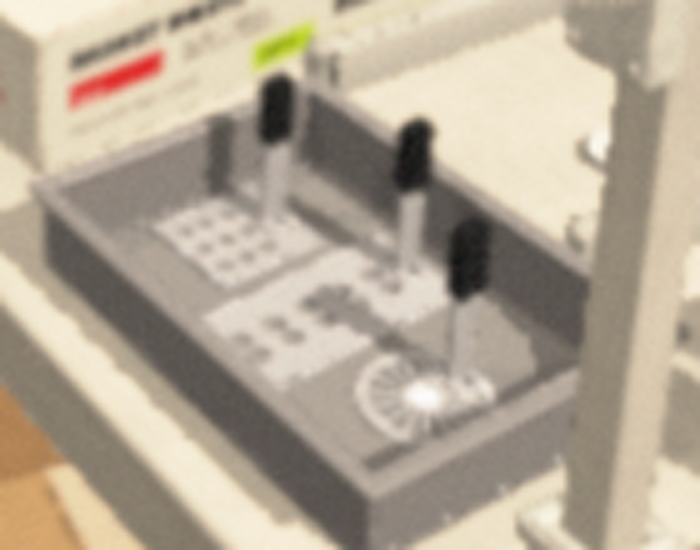

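The long stencil is the middle one: two rows of holes, black grip at top-view (406,205). The tart is near (0.405, 0.380) with its long axis at about −17.5°. I'll look at the tart with the wrist camera on the way, then the tub.

Run:
```python
from rig import robot
import cv2,numpy as np,pickle
from h import *
print(ray(robot.camera_info("top"),[[406.2,205]],0.085))
D=np.array([[-1,0,0],[0,1,0],[0,0,-1.]]).T
def shot(n):
    ci=robot.camera_info("wrist"); im=robot.grab_frame("wrist")
    cv2.imwrite(f"pics/{n}.png",im[:,:,::-1]); pickle.dump(ci,open(n+".pkl","wb"))
    s=robot.get_state(); print(n,s["time"],s["ee_pos"],s["qpos"].round(2) if hasattr(s["qpos"],"round") else s["qpos"])
    R=cv2.Rodrigues(ci["rvec"])[0]; print(-R.T@ci["tvec"],R[2])
try:
    robot.move_ptp([0.38,0.38,0.30],D); shot("w_tart")
    robot.move_ptp([0.42,0.0,0.30],D)
    robot.move_ptp([0.42,-0.38,0.28],D); shot("w_tub")
except robot.PlanningError as e: print(e)
a=cv2.imread("pics/w_tart.png");b=cv2.imread("pics/w_tub.png")
cv2.imwrite("pics/pair.png",cv2.resize(np.hstack([a,b]),(800,300),interpolation=cv2.INTER_AREA))
```

```text
[[ 0.45521826 -0.37787367  0.085     ]]
w_tart 1.1833 [0.37908715 0.38110165 0.29951494] [-0.86  0.2   0.01  1.74 -0.    1.21  0.73]
[0.30992216 0.38078298 0.45902705] [ 0.23872575 -0.00138109 -0.97108605]
w_tub 4.075 [ 0.42079638 -0.37883255  0.27989105] [-0.03  0.37  0.92  1.72 -0.31  1.21  2.54]
[ 0.35136452 -0.37916383  0.43916919] [ 2.39227649e-01 -3.86447079e-04 -9.70963430e-01]
```

View pics/pair.png

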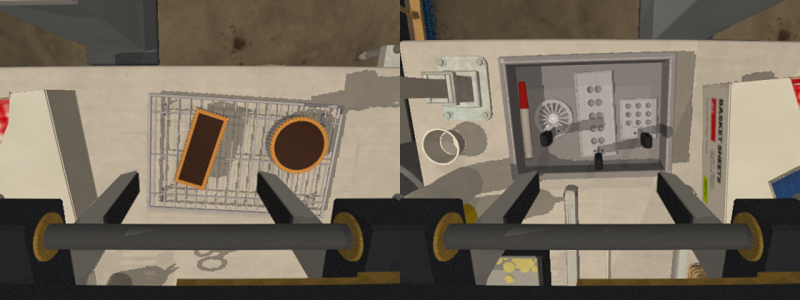

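The pair shows the tart at (200,148) on the left. On the right, the long stencil's plate is at (593,112) and its black grip at (599,160). I'll measure both at full resolution.

Run:
```python
import cv2,numpy as np,pickle
from h import *
def rect(c,ci,z):
    P=ray(ci,c.reshape(-1,2),z); return cv2.minAreaRect((P[:,:2]*1000).astype(np.float32))
im=cv2.imread("pics/w_tart.png"); ci=pickle.load(open("w_tart.pkl","rb"))
h=cv2.cvtColor(im,cv2.COLOR_BGR2HSV)
m=((h[...,0]<22)&(h[...,1]>110)).astype(np.uint8); m[280:]=0; m[:,330:]=0; m[:130]=0
for c in cv2.findContours(m,0,1)[0]:
    if cv2.contourArea(c)>500: print("tart",rect(c,ci,.055),cv2.boundingRect(c))
m2=((h[...,2]<90)).astype(np.uint8); m2[280:]=0; m2[:,330:]=0; m2[:140]=0;m2[:,:230]=0
for c in cv2.findContours(m2,0,1)[0]:
    if cv2.contourArea(c)>500: print("filling",rect(c,ci,.052),cv2.boundingRect(c))
im=cv2.imread("pics/w_tub.png"); ci=pickle.load(open("w_tub.pkl","rb"))
g=cv2.cvtColor(im,cv2.COLOR_BGR2GRAY)
print("cols/rows",g[120,235:310:3],g[200,235:310:3])
for y in (105,130,150,170,190,205):
    r=g[y,225:320].astype(int); d=np.diff(cv2.GaussianBlur(g,(3,3),0)[y,225:320].astype(int))
    print(y,225+d.argmax()+.5,d.max(),225+d.argmin()+.5,d.min())
k=(g<45).astype(np.uint8); k[260:]=0;k[:170]=0;k[:,:180]=0;k[:,380:]=0
for c in cv2.findContours(k,0,1)[0]:
    if cv2.contourArea(c)>60:
        print("blk",cv2.boundingRect(c),cv2.minAreaRect(c))
for p in ([.455,-.378,.1],[.455,-.378,.058],[.455,-.378,.079]): print(proj(ci,p))
cv2.imwrite("pics/tubcrop.png",cv2.resize(im[80:270,160:360],(800,600),interpolation=cv2.INTER_CUBIC)[:, :])
```

```text
tart ((407.6606750488281, 384.3299865722656), (58.57920837402344, 138.37521362304688), 72.25305938720703) (243, 151, 78, 116)
filling ((408.2216491699219, 384.09954833984375), (43.140777587890625, 123.08871459960938), 72.45686340332031) (250, 159, 63, 101)
cols/rows [123 125 123 132 127 159 171 154 163 173 144 155 168 132 124 154 158 167
 171 172 179  97 109 126 123] [129 129 132 129 132 130 164 171 168 167 171 138 101 122 170 126 116 175
 171 170 169 119 116  87  95]
105 298.5 15 295.5 -28
130 245.5 15 297.5 -26
150 307.5 15 298.5 -26
170 235.5 20 299.5 -30
190 250.5 14 300.5 -23
205 252.5 12 276.5 -21
blk (361, 242, 15, 18) ((368.0, 250.5), (14.0, 17.0), 0.0)
blk (180, 242, 14, 18) ((186.5, 250.5), (17.0, 13.0), 90.0)
blk (273, 214, 11, 25) ((278.0, 226.0), (24.0, 10.0), 90.0)
blk (337, 186, 16, 21) ((344.5, 196.0), (20.0, 15.0), 90.0)
blk (196, 183, 18, 22) ((204.8918914794922, 193.85134887695312), (20.05667495727539, 17.261892318725586), 80.53767395019531)
[[278.19802419 230.50020347]]
[[278.10477402 220.09501444]]
[[278.1488683  225.01456873]]
```

View pics/tubcrop.png

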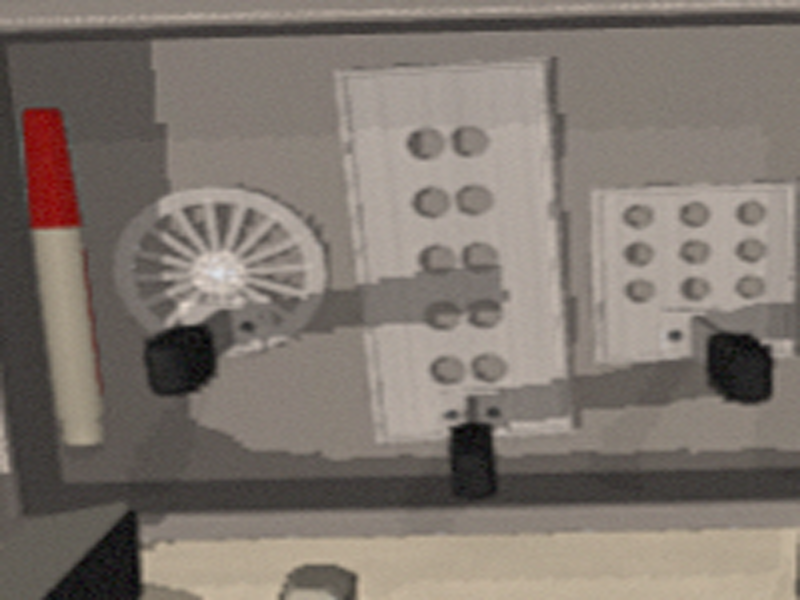

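The crop shows the plate corners at (338,72), (553,58), (576,425) and (378,442), with the grip at (473,460). The two cameras agree on the grip position to within 1 px. I'll work out the plate yaw and grasp.

Run:
```python
from rig import robot
import numpy as np,pickle
from h import *
ci=pickle.load(open("w_tub.pkl","rb"))
c=np.array([[338,72],[553,58],[576,425],[378,442.]])
P=ray(ci,np.c_[160+c[:,0]/4-.375,80+c[:,1]*190/600-.34],.0076)
e=(P[3]-P[0]+P[2]-P[1])[:2]; print(P[:,:2],P.mean(0),np.linalg.norm(P[3]-P[0]),np.linalg.norm(P[2]-P[3]))
yaw=np.arctan2(e[1],e[0]); d=np.array([np.cos(yaw),np.sin(yaw)])
n=(P[1]-P[0]+P[2]-P[3])[:2]; print("yaw",np.degrees(yaw),"from short edges",np.degrees(np.arctan2(-n[0],n[1])),P.mean(0)[:2]+.0645*d)
print("grip by blob", ray(ci,[[278.0,225.5]],.079))
g=np.r_[[.455,-.378],.079]
yaw=np.radians(float(np.degrees(yaw)))
Y=np.array([-np.sin(yaw),np.cos(yaw),0]);R=np.c_[-np.r_[d,0],Y,[0,0,-1]]
if abs(np.degrees(yaw))<12 and np.linalg.norm(P.mean(0)[:2]+.0645*d-g[:2])<.008:
    g[:2]=.5*(g[:2]+ray(ci,[[278.0,225.5]],.079)[0,:2])
    robot.gripper_to(.05)
    robot.move_linear([g[0],g[1],.2],.15,R); robot.move_linear([g[0],g[1],.081],.08)
    s=robot.get_state();print(s["ee_pos"],g,s["force"],s["time"])
    robot.gripper_to(0.0); s=robot.get_state();print(s["opening"],s["grasp_force"],s["force"],s["time"])
```

```text
[[ 0.31850814 -0.42013756]
 [ 0.31319148 -0.35393441]
 [ 0.46056279 -0.34388107]
 [ 0.46812018 -0.40991245]] [ 0.39009565 -0.38196637  0.0076    ] 0.14996104814067768 0.06646244719503015
yaw 3.906175815993469 from short edges 5.560661896013404 [ 0.45444581 -0.37757245]
grip by blob [[ 0.45556603 -0.37816535  0.079     ]]
[ 0.45549239 -0.37820347  0.08140296] [ 0.45528301 -0.37808268  0.079     ] [-0.73777978  0.06718803  0.96670974] 7.275
0.011761379994496016 29.99838352203369 [-1.0688857  -0.54608592 -1.1374638 ] 7.95
```

Run:
```python
from rig import robot
import numpy as np,pickle,cv2
s=robot.get_state(); p=s["ee_pos"]
robot.move_linear([p[0],p[1],.13],.05); robot.move_linear([p[0],p[1],.24],.12)
s=robot.get_state(); print(s["opening"],s["grasp_force"],s["force"],s["moment"],s["time"])
yaw=np.radians(-17.65); d=np.array([np.cos(yaw),np.sin(yaw)])
R=np.c_[[-d[0],-d[1],0],[-d[1],d[0],0],[0,0,-1]]
g=np.array([.407,.3825])+.0645*d
try:
    robot.move_linear([.45,0,.24],.16,np.diag([-1.,1,-1])); robot.move_linear([g[0],g[1],.24],.16,R)
except robot.PlanningError as e: print("PE",e)
robot.pause(.5)
s=robot.get_state(); print(s["opening"],s["ee_pos"],g,s["qpos"],s["time"])
ci=robot.camera_info("wrist"); im=robot.grab_frame("wrist"); pickle.dump(ci,open("w3.pkl","wb"))
cv2.imwrite("pics/w3.png",im[:,:,::-1])
for n in("top","scene"): cv2.imwrite(f"pics/{n}3.png",robot.grab_frame(n)[:,:,::-1])
```

```text
0.011703125553235072 29.998480081558228 [ 0.27915717 -0.12769609 -0.79023816] [ 0.02527366 -0.03286938 -0.00629439] 10.15
0.012140702752216084 [0.46846115 0.36292837 0.23998623] [0.46846376 0.3629435 ] [-1.16341064  0.38992907  0.58746239  1.69641149 -0.23551876  1.12656865
  0.75411639] 15.5917
```

View pics/w3.png

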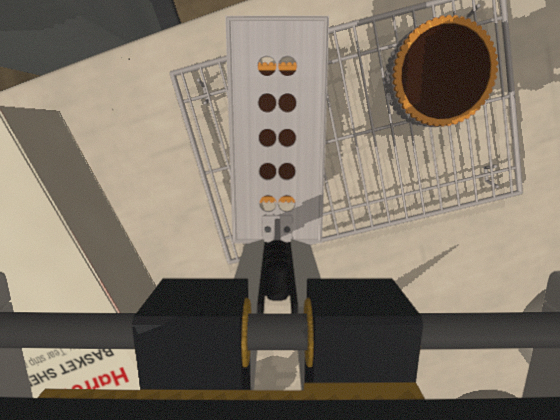

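The stencil is held with its plate corners at about (228,17), (327,17), (320,242) and (235,242), and the tart's crust shows through the end holes. I'll compare these with the expected corners to find any tilt, yaw or offset.

Run:
```python
from rig import robot
import numpy as np,pickle,cv2
from h import *
ci=pickle.load(open("w3.pkl","rb")); s=robot.get_state(); T=s["ee_pos"];R=s["tool_rot"]
X=-R[:,0];Y=R[:,1];Z=-R[:,2]
def pt(x,y,z): return T+X*(x-.0645)+Y*y+Z*(z-.0774)
E=[(-.076,-.033),(-.076,.033),(.076,.033),(.076,-.033)]
print("expected",proj(ci,[pt(x,y,.0036) for x,y in E]).round(1).tolist())
im=cv2.imread("pics/w3.png"); g=cv2.GaussianBlur(cv2.cvtColor(im,cv2.COLOR_BGR2GRAY),(3,3),0).astype(int)
m=((abs(im.astype(int)-im[130,240].astype(int)).max(2))<18).astype(np.uint8)
for y in (25,60,100,140,180,220,235):
    d=np.diff(g[y]); 
    l=215+np.abs(d[215:250]).argmax(); r=305+np.abs(d[305:340]).argmax(); print(y,l+.5,r+.5)
for x in (240,275,310): d=np.diff(g[:40,x]); print("far row",np.abs(d).argmax()+.5, end=' '); d=np.diff(g[225:255,x]);print("near",225+np.abs(d).argmax()+.5)
hy=[-.0,]
# holes: expected pixel of plate axis
h=cv2.cvtColor(im,cv2.COLOR_BGR2HSV)
k=((h[...,2]<95)).astype(np.uint8);k[:90]=0;k[185:]=0;k[:,:250]=0;k[:,305:]=0
for c in cv2.findContours(k,0,1)[0]:
    if cv2.contourArea(c)>40: print("hole",cv2.minEnclosingCircle(c))
# crust seen through end holes: bottom/top edges
for x in(266,288):print(x,h[52:80,x,1].tolist(),h[192:214,x,1].tolist())
```

```text
expected [[225.6, 14.4], [330.1, 14.3], [322.6, 242.9], [232.8, 242.9]]
25 230.5 328.5
60 231.5 331.5
100 215.5 324.5
140 226.5 325.5
180 222.5 327.5
220 219.5 331.5
235 221.5 319.5
far row 2.5 near 237.5
far row 15.5 near 239.5
far row 15.5 near 243.5
hole ((286.4847412109375, 170.87403869628906), 8.266115188598633)
hole ((267.2735900878906, 170.9339599609375), 8.34207534790039)
hole ((286.7916564941406, 137.375), 8.661358833312988)
hole ((267.1515197753906, 137.39393615722656), 8.665384292602539)
hole ((286.91790771484375, 102.32836151123047), 8.91820240020752)
hole ((266.53570556640625, 102.32142639160156), 9.041534423828125)
266 [23, 23, 21, 20, 34, 50, 50, 48, 50, 47, 81, 145, 180, 177, 180, 173, 176, 188, 160, 131, 134, 158, 204, 67, 22, 23, 29, 26] [23, 25, 25, 52, 171, 184, 179, 181, 184, 182, 130, 56, 46, 51, 47, 50, 48, 51, 47, 32, 25, 23]
288 [26, 25, 21, 24, 22, 43, 52, 49, 46, 47, 125, 176, 176, 175, 180, 180, 178, 192, 165, 159, 135, 139, 152, 64, 23, 23, 20, 24] [28, 22, 22, 50, 171, 180, 178, 182, 186, 185, 131, 52, 50, 50, 52, 52, 48, 52, 49, 29, 18, 25]
```

View pics/scene3.png

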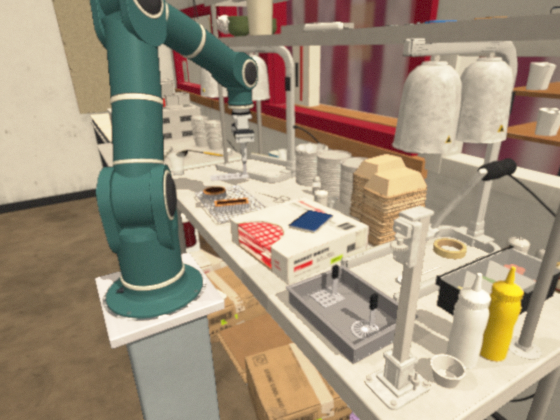

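Run:
```python
from rig import robot
import numpy as np,pickle,cv2
from h import *
ci=pickle.load(open("w3.pkl","rb")); s=robot.get_state(); T=s["ee_pos"];R=s["tool_rot"]
X=-R[:,0];Y=R[:,1];print(X,Y,-R[:,2])
im=cv2.imread("pics/w3.png"); S=cv2.GaussianBlur(cv2.cvtColor(im,cv2.COLOR_BGR2HSV)[...,1],(1,5),0).astype(int)
for y in (24,40,80,110,140,160,185): 
    m=S[y]<36; l=245
    while m[l-1]: l-=1
    r=308
    while m[r+1]: r+=1
    print(y,l-.5,r+.5)
for x in (238,246,300,310):
    m=S[:,x]<36; a=130
    while m[a-1]: a-=1
    b=200
    while m[b+1]: b+=1
    print("col",x,a-.5,b+.5)
a=ray(ci,[[266,61.8],[288,61.3],[266,202.2],[288,202.2]],.055)-T
print("tart ends in stencil frame", (a@X+.0645).round(4),(a@Y).round(4))
cv2.imwrite("pics/w3c.png",cv2.resize(im[0:260,210:345],(415,600)[::1] if 0 else (312,600),interpolation=cv2.INTER_CUBIC))
# hole positions on plate top
h=np.array([[286.48,170.87],[267.27,170.93],[286.79,137.38],[267.15,137.39],[286.92,102.33],[266.54,102.32]])
a=ray(ci,h,T[2]-.0774+.0036)-T; print((a@X+.0645).round(4),(a@Y).round(4))
```

```text
[ 9.52934350e-01 -3.03176719e-01  2.72621544e-05] [ 3.03176720e-01  9.52934350e-01 -2.21522776e-05] [-1.92629885e-05  2.93749168e-05  9.99999999e-01]
24 225.5 328.5
40 225.5 327.5
80 226.5 326.5
110 227.5 325.5
140 229.5 326.5
160 229.5 324.5
185 230.5 323.5
col 238 15.5 242.5
col 246 15.5 279.5
col 300 15.5 373.5
col 310 15.5 284.5
tart ends in stencil frame [-0.0684 -0.0688  0.0694  0.0694] [-0.0113  0.0098 -0.0123  0.0109]
[ 0.023   0.0231  0.0002  0.0002 -0.0226 -0.0227] [ 0.0061 -0.0073  0.0061 -0.0072  0.0061 -0.0075]
```

View pics/w3c.png

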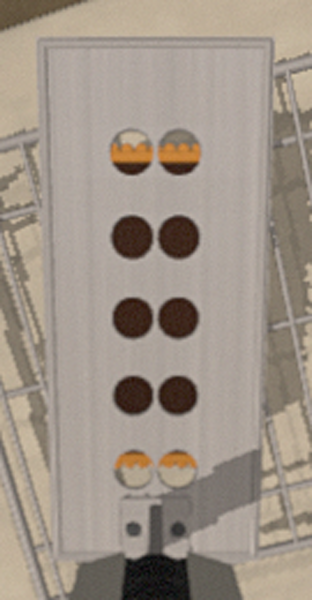

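The plate is level, within about 1° of expected, and about 0.7 mm off laterally in the gripper. The tart's sideways position differs by about 4 mm between the cameras, so I'll shift sideways both ways and re-measure it from closer.

Run:
```python
from rig import robot
import numpy as np,cv2,pickle
from h import *
s=robot.get_state(); T0=np.array(s["ee_pos"]);R=s["tool_rot"];X=-R[:,0];Y=R[:,1];C0=T0-.0645*X
def tart(im,ci,lab,roi=None):
    h=cv2.cvtColor(im,cv2.COLOR_RGB2HSV)
    m=((h[...,0]<22)&(h[...,1]>110)&(h[...,2]>60)).astype(np.uint8); m[245:]=0
    for c in cv2.findContours(m,0,1)[0]:
        if cv2.contourArea(c)>800:
            P=ray(ci,c.reshape(-1,2),.055); r=cv2.minAreaRect((P[:,:2]*1000).astype(np.float32))
            d=np.array(r[0])/1000-C0[:2]; print(lab,r,"frame offs mm",d@X[:2]*1e3,d@Y[:2]*1e3,cv2.boundingRect(c))
for dy in (.085,-.085):
    robot.move_linear(list(T0+dy*Y),.12); robot.pause(.2)
    ci=robot.camera_info("wrist"); im=robot.grab_frame("wrist"); tart(im,ci,dy)
    cv2.imwrite(f"pics/sh{dy}.png",im[:,:,::-1]); pickle.dump(ci,open(f"sh{dy}.pkl","wb"))
    cv2.imwrite(f"pics/shtop{dy}.png",robot.grab_frame("top")[:,:,::-1])
robot.move_linear(list(T0),.12)
print(robot.get_state()["time"])
```

```text
0.085 ((408.3510437011719, 385.0555419921875), (58.917335510253906, 137.82830810546875), 72.48387145996094) frame offs mm 0.5170615816323413 2.8412560267636446 (163, 62, 65, 141)
0.085 ((402.6221923828125, 565.8463745117188), (81.5296401977539, 100.98077392578125), 71.9375228881836) frame offs mm -59.75372912240432 173.38619620106272 (326, 14, 86, 112)
-0.085 ((361.4528503417969, 23.08771514892578), (50.0704231262207, 114.44664001464844), 60.98253631591797) frame offs mm 65.56638041807658 -356.30876030939174 (0, 148, 48, 97)
-0.085 ((407.67840576171875, 383.7295227050781), (58.60410690307617, 137.50869750976562), 72.3817367553711) frame offs mm 0.27809996105532653 1.3737185347065655 (332, 62, 66, 141)
-0.085 ((397.5252380371094, 542.8299560546875), (81.26911926269531, 101.82401275634766), 82.92753601074219) frame offs mm -57.63274976127618 149.90778253218338 (477, 17, 83, 110)
19.625
```

Run:
```python
from rig import robot
import numpy as np,cv2,pickle
from h import *
s=robot.get_state(); T0=np.array(s["ee_pos"]);R=s["tool_rot"];X=-R[:,0];Y=R[:,1]
p=T0+.0003*X+.002*Y; p[2]=.17; robot.move_linear(list(p),.08)
p[2]=.143; print("contact",robot.move_linear(list(p),.03,None,4)); robot.pause(.6)
s=robot.get_state(); T=np.array(s["ee_pos"]);print(T,p,s["opening"],s["grasp_force"],s["force"],s["time"])
ci=robot.camera_info("wrist"); im=robot.grab_frame("wrist")[:,:,::-1]; cv2.imwrite("pics/f.png",im)
h=cv2.cvtColor(im,cv2.COLOR_BGR2HSV)
def pt(x,y,z): return T+X*(x-.0645)+Y*y-R[:,2]*(z-.0774)
print(proj(ci,[pt(x,y,.0036) for x in(-.0455,0,.0455) for y in (-.0067,.0067)]).round(1).tolist())
a=im[:260,200:360]; sc=cv2.imread("pics/top0.png")
t=robot.grab_frame("top")[:,:,::-1]; cv2.imwrite("pics/ftop.png",t)
s2=robot.grab_frame("scene")[:,:,::-1]
A=cv2.resize(np.ascontiguousarray(a),(369,600),interpolation=cv2.INTER_CUBIC)
B=cv2.resize(np.ascontiguousarray(t[170:260,110:240]),(431,300),interpolation=cv2.INTER_CUBIC)
C=cv2.resize(np.ascontiguousarray(s2[165:225,180:266]),(431,300),interpolation=cv2.INTER_CUBIC)
cv2.imwrite("pics/final.png",np.hstack([A,np.vstack([B,C])]))
```

```text
contact False
[0.46940927 0.36409043 0.14304567] [0.46940018 0.36405986 0.143     ] 0.012013963609329362 29.99850332736969 [-0.08893496  0.14134776 -0.91987919] 22.3
[[267.6, 65.7], [288.2, 65.7], [268.0, 137.1], [287.7, 137.1], [268.3, 202.4], [287.1, 202.4]]
```

View pics/final.png

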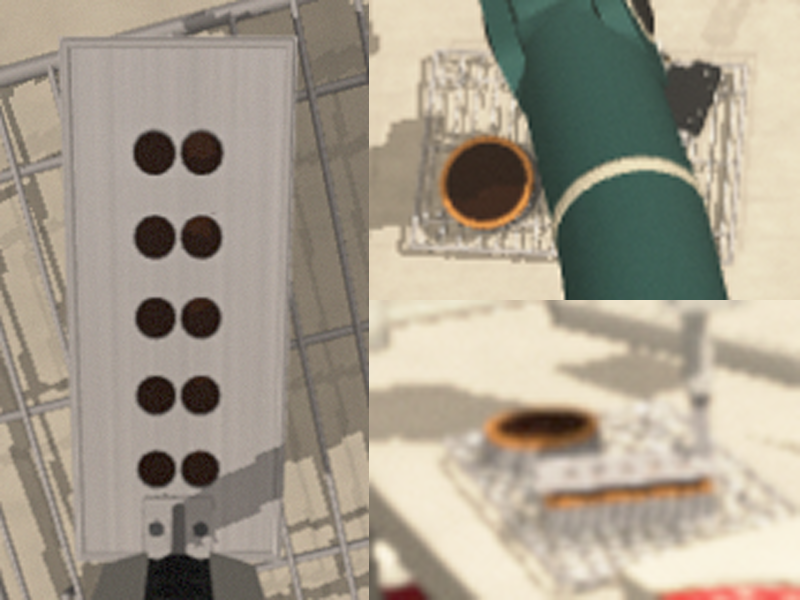

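All ten holes sit over the filling, and the hole rows match the predicted pixels (65.9 against 65.7). The scene view shows the plate level with a gap above the rim, so I'm handing in.

Run:
```python
from rig import robot
robot.pause(.5); s=robot.get_state(); print(abs(s["joint_vel"]).max(),s["time"]); print(robot.sign_off())
```

```text
0.0013965712617435484 22.95
the job is handed in; nothing more can be done
None
```

The job is handed in at 22.95 s: the long stencil is held still and level about 1 cm above the long tart's rim, square with it and centred to about 2 mm sideways (my two cameras differed by about 4 mm there and I went with the closer one), with no contact felt during the descent.

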